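# Weigh a sample vial and present its slide, label up

### The arm

A 6-joint arm with a two-finger parallel gripper is mounted at the origin on a cart in front of the work surface, level with it; the furniture and walls round the work are solid. World frame = base frame: x ahead of the robot, y to its left, z up, the work surface at z = 0. Lengths are in mm, angles in rad, forces in N, time in s.
With the tool pointing down it reaches from about 275 to 1000 mm from the base axis. Payload 8.4 kg.
Tool frame: the origin (TCP) lies between the finger pads, 19 mm behind the fingertips; this is the grasp point; z points along the fingers, y is the line along which they close (so a half turn about z gives the same grasp; the last joint's range is limited). The gripper opens to 85 mm and grips with 20 to 120 N. Pads are 22 mm wide; open, the fingers measure 114 mm over their backs; the gripper's body (76 mm by 85 mm) begins 54 mm behind the grasp point. The pads swing forward as they close: fully open they stand 13 mm farther back than shut.
Start: joints at [-1.204, 0.353, 1.633, -0, 1.155, -0.002], TCP at [225.309, -582.978, 249.981] pointing down, gripper open.
Joint ranges: [-2.63, 2.63], [-0.92, 2.1], [0.06, 2.66], [-1.3, 4.44], [0, 2.69], [-3.02, 3.02]. Speed limits (rad/s): [2.22, 2.22, 2.79, 3.14, 3.14, 3.14].

### API

Orientations are given as [roll, pitch, yaw] about the fixed x, y, z axes, in that order (R = Rz(yaw) Ry(pitch) Rx(roll)).
In Python, from rig import r gives the robot as it stands.
- The arm moves only by the shell command python3 -m jog 'ROWS' [FORCE]. ROWS is JSON, a list of rows, each a list of 3 entries, a list of its own where there are three numbers: the turn, a rotation vector about the tool's x, y, z in rad, then the shift along the tool's x, y, z in m, then the opening, from -1 (shut) to 1 (fully open). In form: [[[rx, ry, rz], [x, y, z], gripper], ...]. A call has 1 to 12 rows; each row shifts and turns the commanded pose from where the row before left it, along the tool's axes as they then stand; what a row does not reach is not made up. A row lasts 1/10 s, in which the tool goes at most 50 mm and 8.59 degrees, less where a joint would pass 70% of its speed; a pose out of reach is approached as far as the arm can. A call with a gripper value outside its range is refused whole. The fingers move at their own pace and stop on an object; FORCE is the grip in N (left out, the last holds). Time passes only in rows, so rows that do not move let the fingers close. It gives the time, the measured TCP pose, the force, the opening and the grip force at its end, in the units of the state.
- r.sense(): the state, without advancing time (a new reading comes with each control period).
- r.grab_frame(name): name is "side" or "top" or "wrist"; returns the picture (400x640x3 uint8, red, green, blue); there is no depth.
- r.camera_params(name): a dict with "fx", "fy", "cx", "cy" (pixels), "rvec" (rotation vector, rad) and "tvec" (3), from world to camera coordinates, as OpenCV has them; the wrist camera has in their place "hand_eye" (4x4, takes a point from camera to tool coordinates, whose origin is the TCP and whose axes are the flange's). Camera axes: x right, y down, z forward; pixel columns grow to the right and rows downward; lengths in mm; the calibration is good to about 2 mm. The wrist camera is an equidistant fisheye: a pixel r from the principal point sees the ray r / f radians off the axis. A picture is of the moment at which its call begins: read the wrist's pose just before it. camera_params takes no time and is no camera call.
- r.sign_off(): hands the job in; it is judged then, once.
The state is a dict: "clock": time; "qpos": joint angles; "qvel": joint speeds; "joint_efforts": joint torques, N m; "eef_pos": TCP position; "tcp_rot": TCP orientation; "contact_force": force on the tool from outside, world axes, zero at the start; "wrist_torque": the same for the moment, N m; "opening": opening from 0.0 (shut) to 1.0 (fully open); "grasp_force": force on a finger pad.
Only numpy, scipy, OpenCV 4.12 (cv2) and the standard library are available. Lean on these libraries where they do the work, as an engineer would, in place of code of your own. Each camera call takes 0.05 s, during which the arm holds its last target. There are 200 camera calls.

### The job

Log a sample for the overhead camera: first stand the sample vial upright in the middle of the balance pan and let go of it. Then find the frosted end of the glass slide by its notched corner, lift the slide out of its blue stand by the clear part, fingers off the frosted end, and hold it up over the balance or close beside it, higher than the top of the vial, leaning back about 45 degrees with the frosted face looking upward. Finish while holding the slide still there, the slide touching nothing but the fingers, with the vial still on the pan and the dropper bottle and timer left alone.

Things in the scene. Friction and masses are not known exactly. Their poses are not given: they have to be found in the camera images.
- vial: open clear glass sample vial with a white paper patch, round, 28 mm diameter and 57 mm tall, the body straight up to 41 mm, about 60 g (40 to 85 g); origin at the centre of its underside, z up. Stands loose on the worktop
- balance: white bench balance fixed to the worktop, 150 mm (x) by 120 mm (y), housing top 38 mm above the worktop; origin on the worktop under its centre, its display at the -x edge, pan centre at x = +18 mm, y = 0 in its frame
- pan_top (a point): centre of the top face of the round steel balance pan, 90 mm diameter, 54 mm above the worktop when empty
- pan (a joint): how far the balance pan is pressed down, m: 0 empty, stop at 0.008; spring 200 N/m, so the vial sinks it 2 to 4.2 mm
- rack: blue plastic slide stand fixed to the worktop, 112 mm (x) by 56 mm (y) by 30 mm high, with one slot along x, 94 mm long, 10 mm wide and 16 mm deep, in the middle of its top; it can be turned any way; origin on the worktop under its centre
- slide: clear glass slide, 90 (x) by 8 (y) by 40 mm (z), 60 g, on its long edge in the stand's slot, 24 mm showing; origin mid lower edge, z up. +x points to the frosted end: last 23 mm white with green stripe, on the +y face and top edge only; 7 mm notch in its upper corner (+x +z). Facing the frosted face, the notch is at upper left. Grip the clear part, x -45 to +22 mm
- bottle: brown dropper bottle with red teat, 38 mm diameter, 108 mm tall, a bystander; origin at the centre of its underside
- timer: white bench timer lying on its back, 62 by 64 by 18 mm, a bystander; origin at the centre of its underside
Not all that is in view belongs to the job. Leave any green or purple look-alike of the vial alone. Of the things shaped like the rack, the blue one is meant.

How it is judged (in metres and radians):
On the way, in this order (a step that is already met when the one before it is completed fails the run):
1. the vial stands upright in the middle of the pan, let go (horizontal distance between vial and pan_top below 0.015 m and distance between vial and pan_top below 0.017 m and angle between vial's own z axis and vertical below 0.1 rad and value of joint pan above 0.001 m and contact force between vial and the fingers below 0.05 N), for 0.2 s.
2. the slide is lifted clear of its stand by the fingers (height (world z) of slide above 0.06 m and contact force between slide and the fingers above 1 N), for 0.2 s.
At the end, for the whole second after the job is handed in: Vial upright, released, within 15 mm of the pan's centre; only the fingers hold the slide, still, its origin over 100 mm up and within 250 mm of the pan's centre seen from above, frosted face's normal within 60 deg of straight up, TCP below x = 12 mm on the slide (clear part) (all of step 1 and contact force between vial and the arm below 0.05 N and value of joint pan below 0.0065 m and contact force between slide and the fingers above 1 N and contact force between slide and vial below 0.05 N and contact force between slide and balance below 0.05 N and contact force between slide and rack below 0.05 N and height (world z) of slide above 0.1 m and horizontal distance between slide and pan_top below 0.25 m and angle between slide's own y axis and vertical below 1.05 rad and x of the grasp point in the frame of slide below 0.012 m and linear speed of slide below 0.02 m/s); the arm keeps its last pose, push and grip.
It fails at once if the vial is tipped over (angle between vial's own z axis and vertical above 0.7 rad).
It fails at once if the dropper bottle or timer is disturbed (distance of any of bottle, timer from where it was at the start of the episode above 0.02 m or angle between bottle's own z axis and vertical above 0.5 rad).
It also fails if it takes over 53 s, if anything falls off the work surface, if the arm or the gripper's body presses on something with over 40 N, if the wrist force passes 120 N, or if a joint passes its speed limit or range.

## Working session

There is one attempt and no reset: what is moved stays moved. The work goes in short steps, Python scripts to look and compute and a shell command to move; the robot and the scene stay as the last step left them, time stands still between calls to the robot, and variables do not carry over. Pictures are saved under pics/ and viewed, at most 10 in all, crops included, and the job is handed in when it is done.

```bash
mkdir -p pics; ls; python3 - <<'E'
from rig import r
import cv2
for n in("side","top","wrist"):
    im=r.grab_frame(n); cv2.imwrite(f"pics/{n}0.png",im[:,:,::-1]); print(n,r.camera_params(n))
s=r.sense();print(s)
E
```

```text
pics
side {'fx': 426.9142188028118, 'fy': 426.9142188028118, 'cx': 326.9500196456156, 'cy': 210.1345397691076, 'rvec': array([ 0.46545024, -2.60756617,  1.36245338]), 'tvec': array([558.51306348, 125.6960964 , 848.73439769])}
top {'fx': 373.9285559519974, 'fy': 373.9285559519974, 'cx': 318.0224281136554, 'cy': 201.32492219588116, 'rvec': array([ 2.20515993, -2.18269717,  0.04763875]), 'tvec': array([  57.7584852 ,  549.99136638, 1036.39400319])}
wrist {'fx': 309.70691628693146, 'fy': 309.70691628693146, 'cx': 314.71082673250277, 'cy': 200.52609713472816, 'hand_eye': array([[ 7.29016157e-04, -9.58854027e-01, -2.83898616e-01,
         7.16179972e+01],
       [ 9.99999338e-01,  9.51858896e-04, -6.46984702e-04,
         1.04719916e+00],
       [ 8.90595309e-04, -2.83897956e-01,  9.58854086e-01,
        -1.24894494e+02],
       [ 0.00000000e+00,  0.00000000e+00,  0.00000000e+00,
         1.00000000e+00]])}
{'clock': 0.15, 'qpos': array([-1.20441269e+00,  3.53513499e-01,  1.63390752e+00,  2.13896377e-05,
        1.15521788e+00, -2.39613846e-03]), 'qvel': array([ 5.46005475e-05, -2.36244289e-03, -1.09518103e-03,  3.37803714e-04,
        7.45216285e-04,  6.22556413e-04]), 'joint_efforts': array([ 1.64022822e-04, -6.05640864e+01, -3.42337954e+01,  9.41207304e-05,
        6.20278428e-03,  1.69657551e-05]), 'eef_pos': array([ 225.19230919, -582.67888453,  249.44274458]), 'tcp_rot': array([-3.14054646e+00, -2.20668573e-05,  3.68771122e-01]), 'contact_force': array([ 0.68805774,  0.15948413, -0.00103614]), 'wrist_torque': array([-0.00429803, -0.00277794,  0.01516344]), 'grasp_force': 0.0, 'opening': 0.998928619853384}
```

View pics/top0.png

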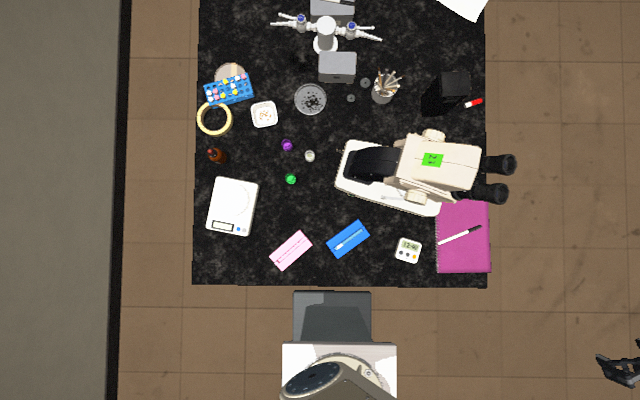

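View pics/side0.png

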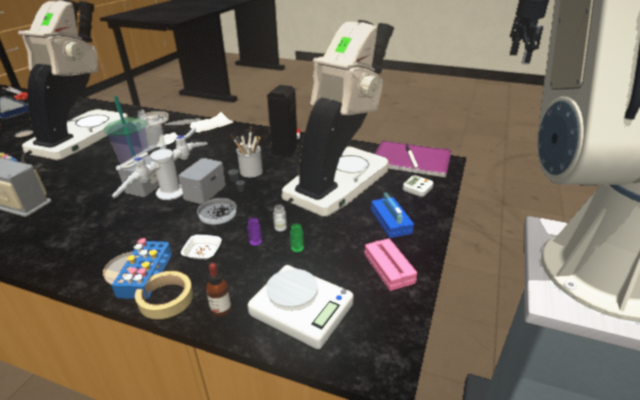

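The top view shows the clear vial at (310,155), purple (287,145) and green (291,179) look-alikes, the balance at (232,206) with its display at the lower edge, the blue rack at (348,239), the timer at (408,250) and the bottle at (216,155). The side view shows the vial at (280,218), rack at (392,213) and balance at (300,302).

```bash
cat > h.py <<'E'
import numpy as np, cv2
from rig import r
from scipy.spatial.transform import Rotation as R
def ray(n,uv):
    p=r.camera_params(n); M=R.from_rotvec(p['rvec']).as_matrix(); t=p['tvec']
    d=M.T@np.array([(uv[0]-p['cx'])/p['fx'],(uv[1]-p['cy'])/p['fy'],1]); return -M.T@t,d/np.linalg.norm(d)
def onz(n,uv,z):
    o,d=ray(n,uv); return o+d*(z-o[2])/d[2]
def wray(uv,pos,rot):
    p=r.camera_params('wrist'); H=p['hand_eye']; x=np.array([(uv[0]-p['cx'])/p['fx'],(uv[1]-p['cy'])/p['fy']]); th=np.hypot(*x)
    c=np.array([*(x/th*np.sin(th)),np.cos(th)]); T=R.from_euler('xyz',rot).as_matrix()
    return T@H[:3,3]+pos, T@H[:3,:3]@c
def wonz(uv,pos,rot,z):
    o,d=wray(uv,pos,rot); return o+d*(z-o[2])/d[2]
def two(a,b):
    (o,d),(q,e)=a,b; s=np.linalg.lstsq(np.c_[d,-e],q-o,rcond=None)[0]; A=o+d*s[0];B=q+e*s[1]; return (A+B)/2,np.linalg.norm(A-B)
E
python3 - <<'E'
from h import *
t=cv2.imread('pics/top0.png');s=cv2.imread('pics/side0.png')
def crop(im,u,v,w,h,W,H): return cv2.resize(im[v:v+h,u:u+w],(W,H),interpolation=cv2.INTER_CUBIC)
a=np.hstack([crop(t,315,210,66,50,396,300),crop(s,360,180,66,50,396,300)])
b=np.hstack([crop(t,200,170,66,50,396,300),crop(t,275,130,66,50,396,300)])
cv2.imwrite('pics/c1.png',np.vstack([a,b]))
hs=cv2.cvtColor(t,cv2.COLOR_BGR2HSV)
m=cv2.inRange(hs,(100,120,60),(125,255,255)); m[:210]=0;m[:,:300]=0; m[265:]=0
c=max(cv2.findContours(m,0,2)[0],key=cv2.contourArea); pts=np.array([onz('top',p[0],30)[:2] for p in c],np.float32); print('rack',cv2.minAreaRect(pts),len(c))
m=cv2.inRange(hs,(0,0,130),(180,60,255)); m[:170]=0;m[:,:198]=0;m[:,262:]=0;m[240:]=0
c=max(cv2.findContours(m,0,2)[0],key=cv2.contourArea); pts=np.array([onz('top',p[0],38)[:2] for p in c],np.float32); print('bal',cv2.minAreaRect(pts))
print('disp',onz('top',(222,226),38))
print('vial z57',onz('top',(310,155),57),two(ray('top',(310,155)),ray('side',(280,212))))
print('green',onz('top',(291,179),50),'bottle',onz('top',(217,155),80),'timer',onz('top',(408,250),18))
for p in [(338,150),(344,142),(335,185)]: print('micro',onz('top',p,30))
E
```

```text
rack ((447.20831298828125, -18.489154815673828), (59.607017517089844, 114.8330307006836), 36.50749969482422) 57
bal ((534.026611328125, 300.3975524902344), (121.09214782714844, 149.5347442626953), 79.39181518554688)
disp [477.89162807 325.40890971  38.        ]
vial z57 [672.65029378  86.16765507  57.        ] (array([674.98592332,  86.5003077 ,  42.11140212]), np.float64(0.5270785891929605))
green [607.63291646 137.29524471  50.        ] bottle [666.32585796 331.99576929  80.        ] timer [ 416.44762326 -187.72916988   18.        ]
micro [692.08754219   9.19591629  30.        ]
micro [714.69999896  -7.33372975  30.        ]
micro [594.30782819  16.74418242  30.        ]
```

View pics/c1.png

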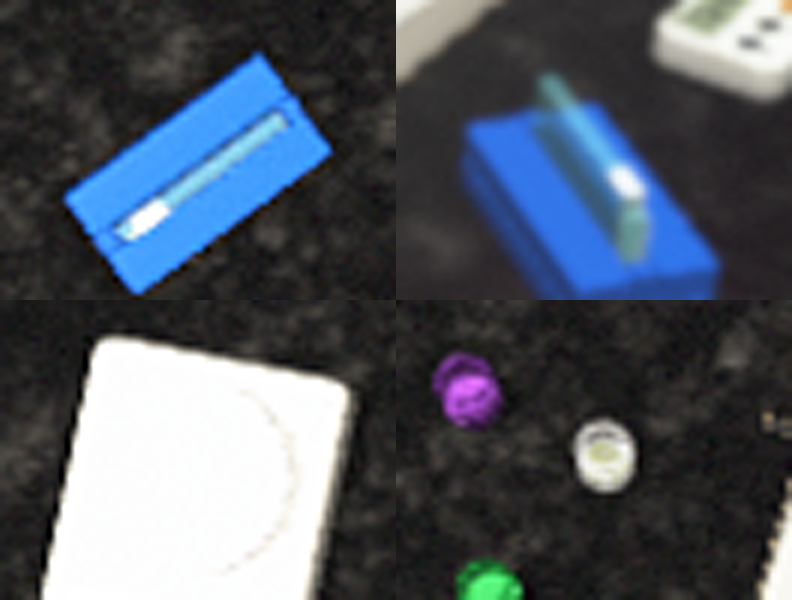

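The crops show the slide's white frosted part at the lower-left end of the rack in the top view (around px (340,246)), with the notch at that end's tip. In the side view the near face of the slide carries no white, so the frosted face looks at the robot. First I turn the tool so that its y is world x, then swing round.

```bash
python3 -m jog '[[[0,0,-0.12],[0,0,0],1],[[0,0,-0.12],[0,0,0],1],[[0,0,-0.12],[0,0,0],1],[[0,0,-0.12],[0,0,0],1],[[0,0,-0.12],[0,0,0],1],[[0,0,-0.12],[0,0,0],1],[[0,0,-0.12],[0,0,0],1],[[0,0,-0.12],[0,0,0],1],[[0,0,-0.12],[0,0,0],1],[[0,0,-0.122],[0,0,0],1]]' 40
python3 -m jog '[[[0,0,0],[0.043,0.025,0],1],[[0,0,0],[0.043,0.025,0],1],[[0,0,0],[0.043,0.025,0],1],[[0,0,0],[0.043,0.025,0],1],[[0,0,0],[0.043,0.025,0],1],[[0,0,0],[0.043,0.025,0],1],[[0,0,0],[0.043,0.025,0],1],[[0,0,0],[0,0,0],1]]'
python3 -m jog '[[[0,0,0],[0.035,0,0],1],[[0,0,0],[0.035,0,0],1],[[0,0,0],[0.035,0,0],1],[[0,0,0],[0.035,0,0],1],[[0,0,0],[0.035,0,0],1],[[0,0,0],[0.035,0,0],1],[[0,0,0],[0.035,0,0],1],[[0,0,0],[0.035,0,0],1],[[0,0,0],[0.035,0,0],1],[[0,0,0],[0.035,0,0],1],[[0,0,0],[0.035,0,0],1],[[0,0,0],[0.035,0,0],1]]'
```

```text
clock: 1.15
eef_pos: [225.2, -582.8, 249.7]
tcp_rot: [-3.141, -0.001, 1.576]
contact_force: [-0.6, -0.4, -0.2]
opening: 1.001
grasp_force: 0.0
clock: 1.95
eef_pos: [402.3, -277.4, 249.9]
tcp_rot: [3.141, -0.002, 1.576]
contact_force: [-0.7, -0.6, -0.3]
opening: 0.999
grasp_force: 0.0
clock: 3.15
eef_pos: [400.3, 139.0, 250.0]
tcp_rot: [3.141, 0.0, 1.571]
contact_force: [0.6, 0.3, 0.2]
opening: 1.001
grasp_force: 0.0
```

```bash
python3 -m jog '[[[0,0,0],[-0.011,0.045,0],1],[[0,0,0],[-0.011,0.045,0],1],[[0,0,0],[-0.011,0.045,0],1],[[0,0,0],[-0.01,0.045,0],1],[[0,0,0],[-0.01,0.045,0],1],[[0,0,0],[0,0.045,0],1],[[0,0,0],[0,0,0],1],[[0,0,0],[0,0,0],1]]'
python3 - <<'E'
from h import *
s=r.sense(); im=r.grab_frame('wrist'); cv2.imwrite('pics/w1.png',im[:,:,::-1]); print(s['eef_pos'],s['tcp_rot'],s['qpos']); np.save('w1.npy',np.r_[s['eef_pos'],s['tcp_rot']])
E
```

```text
clock: 3.95
eef_pos: [670.6, 84.1, 248.7]
tcp_rot: [-3.14, 0.0, 1.57]
contact_force: [-1.0, -0.3, 0.1]
opening: 0.997
grasp_force: 0.0
[670.63977154  84.08372216 248.70535024] [-3.13978662e+00  3.33997218e-04  1.56985039e+00] [ 1.22560464e-01  4.33600049e-01  1.51525338e+00 -1.17156634e-04
  1.19457265e+00  1.23549846e-01]
```

View pics/w1.png

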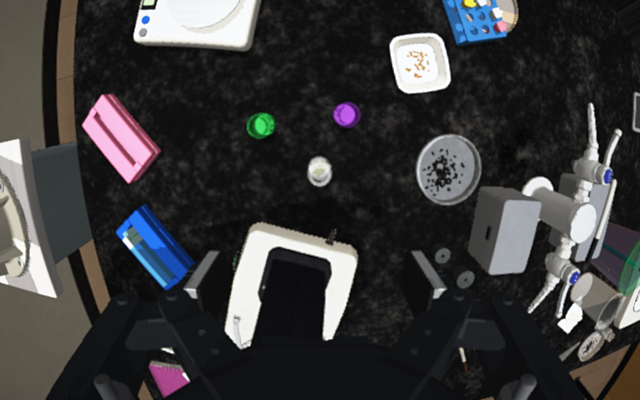

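The wrist view shows the vial at (319,171), top rim about (319,163), between purple (347,114) and green (261,125), with the microscope base below it at (290,250).

```bash
python3 - <<'E'
from h import *
w=np.load('w1.npy'); im=cv2.imread('pics/w1.png'); g=cv2.cvtColor(im,cv2.COLOR_BGR2GRAY)[150:195,300:340]
m=(g>105).astype(np.uint8); n,l,st,c=cv2.connectedComponentsWithStats(m); i=1+st[1:,4].argmax(); x,y,ww,hh,_=st[i]; x+=300;y+=150; print('bbox',x,y,ww,hh)
for uv,z in[((x+ww/2,y),0),((x+ww/2,y),57),((x+ww/2,y+hh),0),((x+ww/2,y+hh),57),((x,y+hh/2),28),((x+ww,y+hh/2),28)]: print(uv,z,wonz(uv,w[:3],w[3:],z).round(1))
W=wray((x+ww/2,y+hh/2),w[:3],w[3:]); print(two(W,ray('top',(310,155))),two(W,ray('side',(280,218))))
for uv in[(347,114),(261,125),(335,236)]: print(wonz(uv,w[:3],w[3:],40).round(1))
t=cv2.imread('pics/top0.png'); g=cv2.cvtColor(t,cv2.COLOR_BGR2GRAY)[140:172,296:326]; n,l,st,c=cv2.connectedComponentsWithStats((g>105).astype(np.uint8)); i=1+st[1:,4].argmax(); print('top bbox',st[i]+[296,140,0,0,0]); 
x,y,ww,hh,_=st[i]+[296,140,0,0,0]; print(onz('top',(x+ww/2,y),0),onz('top',(x+ww/2,y),57),onz('top',(x+ww/2,y+hh),0),onz('top',(x+ww/2,y+hh),57),onz('top',(x+ww/2,y+hh/2),28))
E
```

```text
bbox 308 157 24 30
(np.float64(320.0), np.int32(157)) 0 [676.5  99.8   0. ]
(np.float64(320.0), np.int32(157)) 57 [675.6 108.3  57. ]
(np.float64(320.0), np.int32(187)) 0 [676.6  62.2   0. ]
(np.float64(320.0), np.int32(187)) 57 [675.7  76.4  57. ]
(np.int32(308), np.float64(172.0)) 28 [662.4  86.8  28. ]
(np.int32(332), np.float64(172.0)) 28 [689.7  86.8  28. ]
(array([676.49321124,  87.21057792,  32.06427784]), np.float64(1.1661508416204236)) (array([676.09295093,  86.14352874,  25.06737092]), np.float64(0.08611892158607616))
[704.5 152.8  40. ]
[612.2 141.4  40. ]
[693.8  13.2  40. ]
top bbox [305 150  10  12  96]
[696.97449004  87.96719206   0.        ] [686.30077829  86.32351812  57.        ] [662.38782255  87.57227689   0.        ] [653.56982789  85.94979177  57.        ] [674.88039971  86.96736788  28.        ]
```

```bash
python3 -m jog '[[[0,0,0],[0.0025,0.0055,0.03],1],[[0,0,0],[0,0,0.045],1],[[0,0,0],[0,0,0.045],1],[[0,0,0],[0,0,0.04],1],[[0,0,0],[0,0,0.03],1],[[0,0,0],[0,0,0.018],1],[[0,0,0],[0,0,0.01],1],[[0,0,0],[0,0,0],1],[[0,0,0],[0,0,0],1]]'
python3 -m jog '[[[0,0,0],[0,0,0],0],[[0,0,0],[0,0,0],-0.4],[[0,0,0],[0,0,0],-0.6],[[0,0,0],[0,0,0],-0.8],[[0,0,0],[0,0,0],-1],[[0,0,0],[0,0,0],-1],[[0,0,0],[0,0,0],-1],[[0,0,0],[0,0,0],-1]]' 30
```

```text
clock: 4.9
eef_pos: [676.7, 87.7, 33.5]
tcp_rot: [3.14, -0.0, 1.571]
contact_force: [-0.4, -1.4, 0.9]
opening: 1.0
grasp_force: 0.0
clock: 5.7
eef_pos: [676.0, 87.5, 32.5]
tcp_rot: [3.141, -0.0, 1.571]
contact_force: [-1.5, -0.6, 5.8]
opening: 0.306
grasp_force: 29.5
```

```bash
python3 -m jog '[[[0,0,0],[0,0,-0.02],-1],[[0,0,0],[0,0,-0.04],-1],[[0,0,0],[0,0,-0.045],-1],[[0,0,0],[0,0,-0.045],-1],[[0,0,0],[0.035,-0.0207,0],-1],[[0,0,0],[0.035,-0.0207,0],-1],[[0,0,0],[0.035,-0.0207,0],-1],[[0,0,0],[0.035,-0.0207,0],-1],[[0,0,0],[0.035,-0.0207,0],-1],[[0,0,0],[0.035,-0.0207,0],-1],[[0,0,0],[0,0,0],-1],[[0,0,0],[0,0,0],-1]]'
python3 - <<'E'
from h import *
s=r.sense(); w=r.grab_frame('wrist'); sd=r.grab_frame('side'); print(s['eef_pos'],s['tcp_rot'],s['opening'],s['contact_force']); np.save('w2.npy',np.r_[s['eef_pos'],s['tcp_rot']])
cv2.imwrite('pics/w2.png',w[:,:,::-1]); cv2.imwrite('pics/s2.png',sd[:,:,::-1])
cv2.imwrite('pics/c2.png',np.hstack([cv2.resize(w[:,:,::-1],(480,300)),sd[170:370,200:410,::-1][:, :]  if 0 else cv2.resize(sd[170:370,200:410,::-1],(315,300))]))
E
```

```text
clock: 6.9
eef_pos: [551.1, 298.1, 181.8]
tcp_rot: [-3.141, 0.0, 1.573]
contact_force: [-0.9, -0.0, -0.1]
opening: 0.307
grasp_force: 29.8
[551.07345324 298.13954267 181.78600714] [-3.14140776e+00  4.03784334e-04  1.57298549e+00] 0.3067060488161646 [-0.93267718 -0.03901459 -0.14383655]
```

View pics/c2.png

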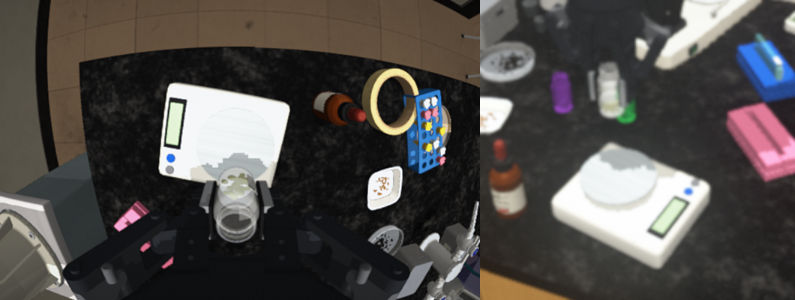

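The pan circle spans columns about 262 to 365 with top edge at row about 143 in the wrist picture; the vial is held upright between the fingers.

```bash
python3 - <<'E'
from h import *
w=np.load('w2.npy')
for uv in[(314,143),(262,190),(365,190)]: print(wonz(uv,w[:3],w[3:],54).round(1))
# side view: pan ellipse extents
for uv in[(200+(580-480)/1.5,170+180/1.5),(200+(657-480)/1.5,170+180/1.5),(200+(618-480)/1.5,170+147/1.5)]: print(onz('side',uv,54).round(1))
E
```

```text
[550.1 343.4  54. ]
[506.  303.7  54. ]
[593.6 304.   54. ]
[587.4 322.   54. ]
[504.3 291.3  54. ]
[569.2 255.9  54. ]
```

```bash
python3 -m jog '[[[0,0,0],[0,0,0.03],-1],[[0,0,0],[0,0,0.03],-1],[[0,0,0],[0,0,0.02],-1],[[0,0,0],[0,0,0.008],-1],[[0,0,0],[0,0,0.004],-1],[[0,0,0],[0,0,0.004],-1],[[0,0,0],[0,0,0.002],-1],[[0,0,0],[0,0,0],-1],[[0,0,0],[0,0,0],-1],[[0,0,0],[0,0,0],-1]]'
python3 -m jog '[[[0,0,0],[0,0,0],-0.3],[[0,0,0],[0,0,0],-0.2],[[0,0,0],[0,0,0],0],[[0,0,0],[0,0,0],0.4],[[0,0,0],[0,0,0],0.8],[[0,0,0],[0,0,0],1],[[0,0,0],[0,0,0],1],[[0,0,0],[0,0,0],1]]'
```

```text
clock: 8.0
eef_pos: [551.9, 297.7, 84.6]
tcp_rot: [3.141, -0.0, 1.571]
contact_force: [0.7, 1.1, -0.3]
opening: 0.308
grasp_force: 29.9
clock: 8.8
eef_pos: [551.6, 297.5, 84.0]
tcp_rot: [-3.142, 0.0, 1.571]
contact_force: [0.3, -0.0, 0.6]
opening: 0.998
grasp_force: 0.0
```

```bash
python3 -m jog '[[[0,0,0],[0,0,-0.02],1],[[0,0,0],[0,0,-0.05],1],[[0,0,0],[0,0,-0.05],1],[[0,0,0],[0,0,-0.05],1],[[0,0,0],[-0.0395,-0.013,0],1],[[0,0,0],[-0.0395,-0.013,0],1],[[0,0,0],[-0.0395,-0.013,0],1],[[0,0,0],[-0.0395,-0.013,0],1],[[0,0,0],[-0.0395,-0.013,0],1],[[0,0,0],[-0.0395,-0.013,0],1],[[0,0,0],[-0.0395,-0.013,0],1],[[0,0,0],[-0.0395,-0.013,0],1]]'
python3 -m jog '[[[0,0,0.147],[0,0,0],1],[[0,0,0.147],[0,0,0],1],[[0,0,0.147],[0,0,0],1],[[0,0,0.147],[0,0,0],1],[[0,0,0.147],[0,0,0],1],[[0,0,0.147],[0,0,0],1],[[0,0,0.147],[0,0,0],1],[[0,0,0.147],[0,0,0],1],[[0,0,0.147],[0,0,0],1]]'
python3 -m jog '[[[0,0,0.147],[0,0,0],1],[[0,0,0.147],[0,0,0],1],[[0,0,0.147],[0,0,0],1],[[0,0,0.147],[0,0,0],1],[[0,0,0.147],[0,0,0],1],[[0,0,0.147],[0,0,0],1],[[0,0,0.147],[0,0,0],1],[[0,0,0.147],[0,0,0],1],[[0,0,0],[0,0,0],1],[[0,0,0],[0,0,0],1]]'
python3 - <<'E'
from h import *
s=r.sense(); w=r.grab_frame('wrist'); sd=r.grab_frame('side');t=r.grab_frame('top'); print(s['eef_pos'],s['tcp_rot'],s['qpos']); np.save('w3.npy',np.r_[s['eef_pos'],s['tcp_rot']])
for n,i in(('w3',w),('s3',sd),('t3',t)): cv2.imwrite(f'pics/{n}.png',i[:,:,::-1])
cv2.imwrite('pics/c3.png',np.vstack([w[:,:,::-1],np.hstack([cv2.resize(sd[200:340,200:410,::-1],(300,200)),cv2.resize(t[165:245,190:310,::-1],(340,200))])]))
E
```

```text
clock: 10.0
eef_pos: [446.8, -19.9, 254.2]
tcp_rot: [3.141, 0.0, 1.571]
contact_force: [0.4, 0.4, 0.3]
opening: 0.996
grasp_force: 0.0
clock: 10.9
eef_pos: [447.5, -18.5, 254.0]
tcp_rot: [3.142, -0.0, 0.242]
contact_force: [0.7, -0.2, -0.4]
opening: 1.002
grasp_force: 0.0
clock: 11.9
eef_pos: [447.6, -18.5, 254.0]
tcp_rot: [-3.141, -0.0, -0.924]
contact_force: [-0.4, -0.3, -0.3]
opening: 1.001
grasp_force: 0.0
[447.57079536 -18.47937005 254.03208777] [-3.14149938e+00 -5.72437985e-05 -9.23803830e-01] [-4.46244300e-02  6.74508026e-02  1.98975055e+00  1.74222352e-05
  1.08428295e+00  2.44996758e+00]
```

View pics/c3.png

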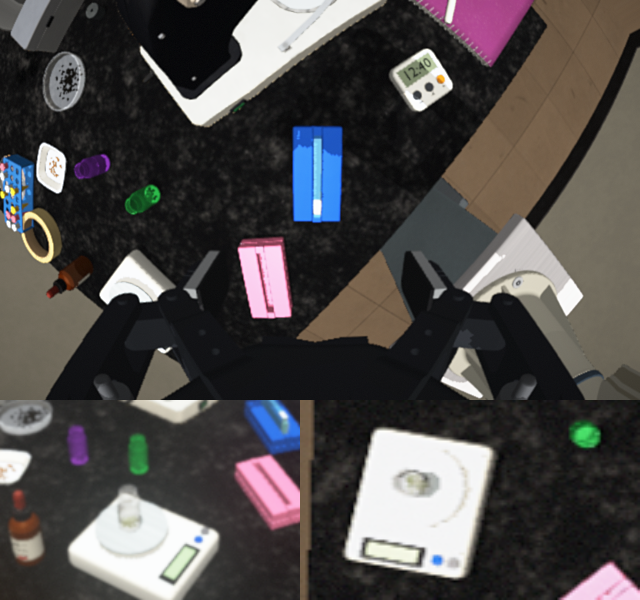

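The vial stands upright on the pan (top-view crop (415,483)). In the wrist view the slide's top edge runs from about (318,137) to (316,218), frosted white at (317,207) nearest the hand base side; the rack spans (293..341, 127..221).

```bash
python3 - <<'E'
from h import *
w=np.load('w3.npy'); im=cv2.imread('pics/w3.png'); hs=cv2.cvtColor(im,cv2.COLOR_BGR2HSV)
roi=np.zeros(im.shape[:2],np.uint8); roi[115:230,285:350]=1
b=(cv2.inRange(hs,(95,100,50),(130,255,255))>0)&(roi>0); c=max(cv2.findContours(b.astype(np.uint8),0,2)[0],key=cv2.contourArea)
P=np.array([wonz(p[0],w[:3],w[3:],30)[:2] for p in c],np.float32); print('rack',cv2.minAreaRect(P))
m=((im[:,:,2]>100)&(im[:,:,1]>150)&(roi>0)).astype(np.uint8); n,l,st,cc=cv2.connectedComponentsWithStats(m); print(st[1:6])
i=1+st[1:,4].argmax(); ys,xs=np.where(l==i)
Q=np.array([wonz(p,w[:3],w[3:],54)[:2] for p in zip(xs,ys)],np.float32); print('slide top',cv2.minAreaRect(Q))
wm=(im.min(2)>190)&(roi>0); ys,xs=np.where(wm); print('white',xs.mean(),ys.min(),ys.max(),wonz((xs.mean(),ys.mean()),w[:3],w[3:],54))
E
```

```text
rack ((444.7731018066406, -20.358474731445312), (57.92985153198242, 114.95909118652344), 36.165016174316406)
[[313 139   9  78 553]]
slide top ((445.5761413574219, -21.394287109375), (8.841498374938965, 85.15634155273438), 37.017791748046875)
white 316.89814814814815 199 214 [426.65440012   3.91155905  54.        ]
```

```bash
python3 -c "
import cv2;im=cv2.imread('pics/w3.png')[115:235,270:365];cv2.imwrite('pics/c4.png',cv2.resize(im,(475,600),interpolation=cv2.INTER_CUBIC))"
```

```text
(no output)
```

View pics/c4.png

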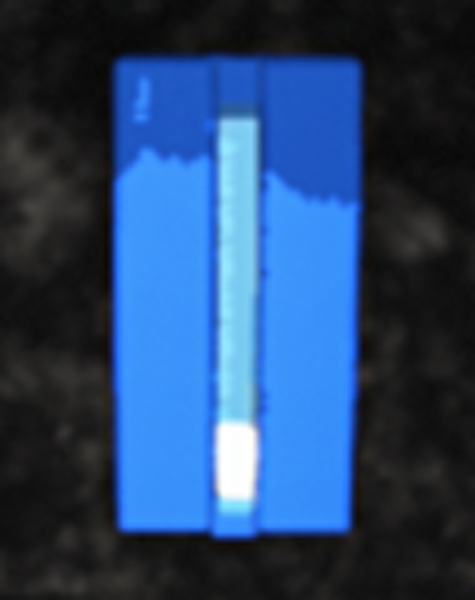

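```bash
python3 -m jog '[[[0,0,0],[0.007,0.003,0.03],1],[[0,0,0],[0,0,0.04],1],[[0,0,0],[0,0,0.04],1],[[0,0,0],[0,0,0.02],1],[[0,0,0],[0,0,0],1],[[0,0,0],[0,0,0],1],[[0,0,0],[0,0,0],1]]'
python3 - <<'E'
from h import *
s=r.sense(); im=r.grab_frame('wrist')[:,:,::-1].copy(); w=np.r_[s['eef_pos'],s['tcp_rot']]; np.save('w5.npy',w); cv2.imwrite('pics/w5.png',im); print(w)
hs=cv2.cvtColor(im,cv2.COLOR_BGR2HSV); T=R.from_euler('xyz',w[3:]).as_matrix()
m=((im[:,:,2]>100)&(im[:,:,1]>150)&(im[:,:,0]>150)).astype(np.uint8); m[:,:270]=0;m[:,360:]=0
n,l,st,cc=cv2.connectedComponentsWithStats(m); k=1+np.argsort(-st[1:,4])[:4]; print(st[k])
for i in k[:2]:
    ys,xs=np.where(l==i); Q=np.array([wonz(p,w[:3],w[3:],54) for p in zip(xs,ys)]); L=(Q-w[:3])@T; print('tool xy range',L.min(0).round(1),L.max(0).round(1),cv2.minAreaRect(Q[:,:2].astype(np.float32)))
E
```

```text
clock: 12.75
eef_pos: [450.5, -25.9, 125.3]
tcp_rot: [-3.14, -0.001, -0.928]
contact_force: [0.5, 0.7, -0.1]
opening: 1.001
grasp_force: 0.0
[ 4.50502140e+02 -2.59258466e+01  1.25305408e+02 -3.13984917e+00
 -1.45877831e-03 -9.27616611e-01]
[[ 270    0   62   44 1358]
 [ 310  169   12  115 1246]]
tool xy range [117.7 -27.6  71.5] [147.7  11.1  71.6] ((536.861083984375, -126.65168762207031), (38.70848846435547, 29.9783878326416), 35.62939453125)
tool xy range [-48.5  -2.5  71.2] [36.   5.6 71.4] ((445.5272216796875, -21.942054748535156), (8.07776165008545, 84.56307220458984), 36.59706115722656)
```

View pics/w5.png

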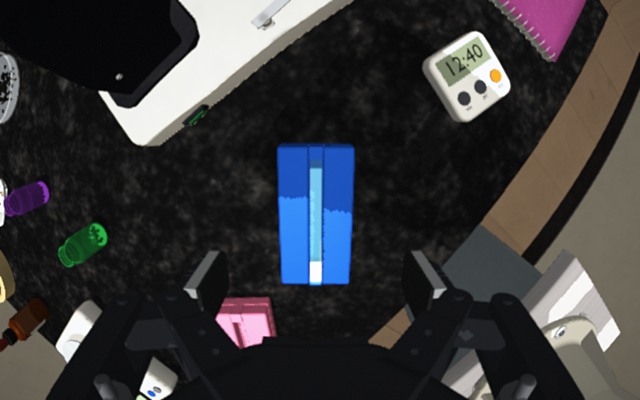

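The slide's top edge lies at columns 310–322, rows 169–284, white end toward the hand; it is 1.5 mm off in tool y.

```bash
python3 -m jog '[[[0,0,0],[0,0.0015,0.03],1],[[0,0,0],[0,0,0.02],1],[[0,0,0],[0,0,0.014],1],[[0,0,0],[0,0,0.007],1],[[0,0,0],[0,0,0],0.4],[[0,0,0],[0,0,0],-0.2],[[0,0,0],[0,0,0],-0.5]]' 
python3 -m jog '[[[0,0,0],[0,0,0],-0.6],[[0,0,0],[0,0,0],-0.7],[[0,0,0],[0,0,0],-0.8],[[0,0,0],[0,0,0],-1],[[0,0,0],[0,0,0],-1],[[0,0,0],[0,0,0],-1],[[0,0,0],[0,0,0],-1],[[0,0,0],[0,0,0],-1]]' 40
```

```text
clock: 13.5
eef_pos: [448.9, -26.8, 53.9]
tcp_rot: [-3.14, -0.001, -0.928]
contact_force: [1.1, -0.2, 0.2]
opening: 0.517
grasp_force: 0.0
clock: 14.3
eef_pos: [448.9, -26.6, 53.2]
tcp_rot: [-3.14, -0.001, -0.928]
contact_force: [2.7, 4.6, 3.6]
opening: 0.086
grasp_force: 42.8
```

```bash
python3 -m jog '[[[0,0,0],[0,0,-0.008],-1],[[0,0,0],[0,0,-0.012],-1],[[0,0,0],[0,0,-0.02],-1],[[0,0,0],[0,0,-0.03],-1],[[0,0,0],[0,0,-0.03],-1],[[0,0,0],[0,0,-0.03],-1],[[0,0,0],[0,0,-0.03],-1],[[0,0,0],[0,0,-0.03],-1],[[0,0,0],[0,0,-0.02],-1],[[0,0,0],[0,0,0],-1],[[0,0,0],[0,0,0],-1],[[0,0,0],[0,0,0],-1]]'
```

```text
clock: 15.5
eef_pos: [447.1, -26.9, 261.6]
tcp_rot: [3.139, 0.002, -0.928]
contact_force: [0.8, -0.2, -0.8]
opening: 0.079
grasp_force: 42.3
```

```bash
python3 -m jog '[[[0,0,-0.145],[0,0,0],-1],[[0,0,-0.145],[0,0,0],-1],[[0,0,-0.145],[0,0,0],-1],[[0,0,-0.145],[0,0,0],-1],[[0,0,-0.145],[0,0,0],-1],[[0,0,-0.145],[0,0,0],-1],[[0,0,-0.145],[0,0,0],-1],[[0,0,-0.145],[0,0,0],-1],[[0,0,-0.145],[0,0,0],-1],[[0,0,-0.145],[0,0,0],-1]]'
python3 -m jog '[[[0,0,-0.145],[0,0,0],-1],[[0,0,-0.145],[0,0,0],-1],[[0,0,-0.145],[0,0,0],-1],[[0,0,-0.145],[0,0,0],-1],[[0,0,-0.145],[0,0,0],-1],[[0,0,-0.145],[0,0,0],-1],[[0,0,-0.145],[0,0,0],-1],[[0,0,-0.145],[0,0,0],-1],[[0,0,-0.145],[0,0,0],-1],[[0,0,-0.145],[0,0,0],-1],[[0,0,0],[0,0,0],-1],[[0,0,0],[0,0,0],-1]]'
python3 -m jog '[[[0,0,0],[0.02,0.011,0],-1],[[0,0,0],[0.033,0.018,0],-1],[[0,0,0],[0.033,0.018,0],-1],[[0,0,0],[0.033,0.018,0],-1],[[0,0,0],[0.033,0.018,0],-1],[[0,0,0],[0.033,0.018,0],-1],[[0,0,0],[0.015,0.009,0],-1],[[0,0,0],[0,0,0],-1],[[0,0,0],[0,0,0],-1]]'
```

```text
clock: 16.5
eef_pos: [447.3, -26.8, 261.4]
tcp_rot: [-3.14, 0.003, 0.528]
contact_force: [1.0, -0.7, -0.3]
opening: 0.082
grasp_force: 42.3
clock: 17.7
eef_pos: [447.7, -26.8, 262.0]
tcp_rot: [-3.14, -0.001, 1.968]
contact_force: [-0.1, -0.2, -0.9]
opening: 0.083
grasp_force: 42.3
clock: 18.6
eef_pos: [471.1, 199.7, 262.5]
tcp_rot: [-3.14, 0.001, 1.971]
contact_force: [-0.4, -0.0, -0.4]
opening: 0.078
grasp_force: 42.2
```

```bash
python3 -m jog '[[[-0.1,0,0],[0,0,0],-1],[[-0.137,0,0],[0,0,0],-1],[[-0.137,0,0],[0,0,0],-1],[[-0.137,0,0],[0,0,0],-1],[[-0.137,0,0],[0,0,0],-1],[[-0.137,0,0],[0,0,0],-1],[[0,0,0],[0,0,0],-1],[[0,0,0],[0,0,0],-1],[[0,0,0],[0,0,0],-1],[[0,0,0],[0,0,0],-1]]'
python3 - <<'E'
from h import *
s=r.sense(); T=R.from_euler('xyz',s['tcp_rot']).as_matrix(); print(s['eef_pos'],s['qpos'].round(2),'tool y',T[:,1].round(2),'tool z',T[:,2].round(2), s['opening'],s['grasp_force'])
w=r.grab_frame('wrist'); sd=r.grab_frame('side'); t=r.grab_frame('top')
cv2.imwrite('pics/c6.png',np.vstack([cv2.resize(sd[100:350,150:470,::-1],(512,400)),np.hstack([cv2.resize(w[:,:,::-1],(256,160)),cv2.resize(t[150:250,180:340,::-1],(256,160))])]))
E
```

```text
clock: 19.6
eef_pos: [472.9, 200.6, 264.1]
tcp_rot: [2.357, 0.0, 1.971]
contact_force: [0.1, -0.2, -0.2]
opening: 0.082
grasp_force: 42.2
[472.85384687 200.6377233  264.07278977] [ 0.4  -0.09  2.37  0.04  0.08 -0.04] tool y [0.65 0.28 0.71] tool z [ 0.65  0.28 -0.71] 0.08154943462617356 42.23917007446289
```

View pics/c6.png

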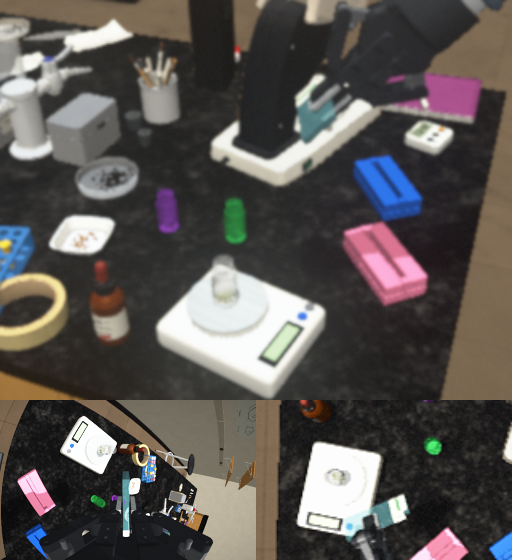

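The side view shows the vial upright on the pan and the slide held well clear. In the top crop at (395,510) the white frosted face with its green stripe looks up at the camera, and the fingers are on the clear part.

```bash
python3 -c "
from rig import r
s=r.sense(); print(abs(s['qvel']).max(),s['grasp_force'],s['clock']); print(r.sign_off())"
```

```text
0.012407881853344155 42.24232614040375 19.75
the job is handed in; nothing more can be done
None
```

I handed the job in at 19.75 s; sign-off returned no verdict. The vial stands upright and released on the pan. The slide is held by its clear part beside the balance, about 230 mm up, leaning back 45° with the frosted face upward, and the bottle and timer were not touched.

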